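# Pack the green-lidded flower tubs into the dispatch crate

## Robot

A 6-joint arm with a two-finger parallel gripper is mounted at the origin on the work surface. World frame = base frame: x ahead of the robot, y to its left, z up, the work surface at z = 0. Lengths are in mm, angles in rad, forces in N, time in s.
With the tool pointing down it reaches from about 375 to 750 mm from the base axis. Payload 9 kg.
Tool frame: the origin (TCP) lies midway between the tips of the shut fingers; the grasp point (between the pads) lies 19 mm behind it; z points along the fingers, y is the line along which they close (so a half turn about z gives the same grasp; the last joint's range is limited). The gripper opens to 85 mm and grips with 20 to 120 N. Pads are 22 mm wide; open, the fingers measure 114 mm over their backs; the gripper's body (76 mm by 85 mm) begins 54 mm behind the grasp point. The pads swing forward as they close: fully open they stand 13 mm farther back than shut.
Start: joints at [1.118, 0.104, 0.097, 1.564, 0, 1.353], TCP at [139.592, 583.569, 209.831] pointing down, gripper open.
Joint ranges: [-2.99, 2.99], [-0.84, 1.86], [-1.1, 1.16], [-1.84, 2.11], [-1.51, 1.56], [-3.14, 3.14]. Speed limits (rad/s): [2.22, 2.22, 2.57, 3.14, 3.14, 3.14].

## Interface

Orientations are given as a 3x3 rotation matrix whose columns are the frame's x, y, z axes.
In Python, from cell import r gives the robot as it stands.
- The arm moves only by the tool arm_command, never from a script. Its argument "increments" is one flat list of numbers, 5 for each row, row after row: the shift along the tool's x, y, z each as a share of 40 cm, from -1 to 1, then the turn about the tool's z as a share of 90 degrees, from -1 to 1, then the opening, from -1 (shut) to 1 (fully open). A call has 1 to 12 rows; each row is the pose to reach, as a shift and turn from the pose commanded when the call began, along the tool's axes at that moment; what a row does not reach only later rows make up. A row lasts 1/12 s, in which the tool goes at most 41.7 mm and 7.16 degrees, less where a joint would pass 70% of its speed; a pose out of reach is approached as far as the arm can. A call with a number of a shift or a turn outside -1 to 1 is refused whole. A call with a gripper value outside its range is refused whole. The fingers move at their own pace and stop on an object; "grip_force" is the grip in N (left out, the last holds). Time passes only in rows, so rows that repeat a pose let the fingers close. It gives the time, the measured TCP pose, the force, the opening and the grip force at its end, in the units of the state.
- r.observe(): the state, without advancing time (a new reading comes with each control period).
- r.get_image(name): name is "scene" or "top" or "wrist"; returns the picture (384x512x3 uint8, red, green, blue); there is no depth.
- r.camera_model(name): a dict with "fov_y" (degrees; the focal length in pixels is half the picture's height over the tangent of half this angle, whatever the lens; pixels are square), "cx", "cy" (the principal point, pixels), "rvec" (rotation vector, rad) and "tvec" (3), from world to camera coordinates, as OpenCV has them; the wrist camera has in their place "hand_eye" (4x4, takes a point from camera to tool coordinates, whose origin is the TCP and whose axes are the flange's). Camera axes: x right, y down, z forward; pixel columns grow to the right and rows downward; lengths in mm; the calibration is good to about 2 mm. A picture is of the moment at which its call begins: read the wrist's pose just before it. camera_model takes no time and is no camera call.
- r.hand_in(): hands the job in; it is judged then, once.
The state is a dict: "t": time; "joint_positions": joint angles; "qd": joint speeds; "joint_torque": joint torques, N m; "ee_pos": TCP position; "eef_rot": TCP orientation; "contact_force": force on the tool from outside, world axes, zero at the start; "ft_torque": the same for the moment, N m; "width": finger opening in mm; "grip_force": force on a finger pad.
Only numpy, scipy, OpenCV 4.12 (cv2) and the standard library are available. Lean on these libraries where they do the work, as an engineer would, in place of code of your own. Each camera call takes 0.05 s, during which the arm holds its last target. There are 200 camera calls.

## Task

Pack the four green-lidded flower tubs into the green dispatch crate, each in the middle of the cell whose colour matches the flower on its lid, flat on the cell floor and square with the cell's walls. Keep the tubs upright and set them down rather than dropping them. The two red-lidded tubs are rejects: leave them where they stand.

Things in the scene. Friction and masses are not known exactly. Their poses are not given: they have to be found in the camera images.
- tub_yellow: Good tub: closed square tub, 50 x 50 mm and 50 mm high, ivory sides, GREEN lid flush with the sides, on the lid a flat yellow flower 40 mm across with a small dark centre; 65 to 130 g. Stands upright loose on the bench. Origin: centre of the underside; x and y point square to its sides, z up to the lid. The four sides are alike, so quarter turns do not matter. Belongs in the yellow cell.
- tub_white: Good tub: closed square tub, 50 x 50 mm and 50 mm high, ivory sides, GREEN lid flush with the sides, on the lid a flat white flower 40 mm across with a small dark centre; 65 to 130 g. Stands upright loose on the bench. Origin: centre of the underside; x and y point square to its sides, z up to the lid. The four sides are alike, so quarter turns do not matter. Belongs in the white cell.
- tub_blue: Good tub: closed square tub, 50 x 50 mm and 50 mm high, ivory sides, GREEN lid flush with the sides, on the lid a flat blue flower 40 mm across with a small dark centre; 65 to 130 g. Stands upright loose on the bench. Origin: centre of the underside; x and y point square to its sides, z up to the lid. The four sides are alike, so quarter turns do not matter. Belongs in the blue cell.
- tub_orange: Good tub: closed square tub, 50 x 50 mm and 50 mm high, ivory sides, GREEN lid flush with the sides, on the lid a flat orange flower 40 mm across with a small dark centre; 65 to 130 g. Stands upright loose on the bench. Origin: centre of the underside; x and y point square to its sides, z up to the lid. The four sides are alike, so quarter turns do not matter. Belongs in the orange cell.
- reject_yellow: Rejected look-alike: closed square tub, 50 x 50 mm and 50 mm high, ivory sides, RED lid flush with the sides, on the lid a flat yellow flower 40 mm across with a small dark centre; 65 to 130 g. Stands upright loose on the bench. Origin: centre of the underside; x and y point square to its sides, z up to the lid. The four sides are alike, so quarter turns do not matter. Must stay where it stands.
- reject_white: Rejected look-alike: closed square tub, 50 x 50 mm and 50 mm high, ivory sides, RED lid flush with the sides, on the lid a flat white flower 40 mm across with a small dark centre; 65 to 130 g. Stands upright loose on the bench. Origin: centre of the underside; x and y point square to its sides, z up to the lid. The four sides are alike, so quarter turns do not matter. Must stay where it stands.
- cell_yellow: Yellow open cell, 80 x 80 mm inside, walls 4 mm thick. Origin: centre of its underside, 5 mm above the bench; floor 4 mm and rim 18 mm above origin; x, y along its walls, z up. Fixed in the green crate (206 x 206 mm, rim 26 mm above the bench, fixed), which holds four cells two by two, 92 mm between centres, order varies.
- cell_white: White open cell, 80 x 80 mm inside, walls 4 mm thick. Origin: centre of its underside, 5 mm above the bench; floor 4 mm and rim 18 mm above origin; x, y along its walls, z up. Fixed in the green crate (206 x 206 mm, rim 26 mm above the bench, fixed), which holds four cells two by two, 92 mm between centres, order varies.
- cell_blue: Blue open cell, 80 x 80 mm inside, walls 4 mm thick. Origin: centre of its underside, 5 mm above the bench; floor 4 mm and rim 18 mm above origin; x, y along its walls, z up. Fixed in the green crate (206 x 206 mm, rim 26 mm above the bench, fixed), which holds four cells two by two, 92 mm between centres, order varies.
- cell_orange: Orange open cell, 80 x 80 mm inside, walls 4 mm thick. Origin: centre of its underside, 5 mm above the bench; floor 4 mm and rim 18 mm above origin; x, y along its walls, z up. Fixed in the green crate (206 x 206 mm, rim 26 mm above the bench, fixed), which holds four cells two by two, 92 mm between centres, order varies.
Mind the look-alikes: they are no part of the job. Leave any pink look-alike of the tub_orange alone.

How it is judged:
By the outcome, as a careful person would: the job done as asked, in the order asked, and still so for the second after the job is handed in, with the robot touching nothing.
It also fails if it takes over 106 s, if anything falls off the work surface, if the arm or the gripper's body presses on something with over 40 N, if the wrist force passes 120 N, or if a joint passes its speed limit or range.

## Working session

There is one attempt and no reset: what is moved stays moved. The work goes in short steps, Python scripts to look and compute and a tool call to move; the robot and the scene stay as the last step left them, time stands still between calls to the robot, and variables do not carry over. Pictures are saved under pics/ and viewed, at most 14 in all, crops included, and the job is handed in when it is done.

Besides the shell and the picture viewer there is one more tool, called after "Call:" as name(argument=value, ...) on one line, values as JSON. arm_command: Moves the arm, as the interface text tells. Shift numbers are shares of 40 cm and turn numbers shares of 90 degrees, none past 1 either way. Its arguments: {"type":"object","properties":{"increments":{"type":"array"},"grip_force":{"type":"number"}},"required":["increments"]}

```bash
mkdir -p pics; ls; python3 - <<'E'
from cell import r
import cv2
for n in("top","scene"):
    im=r.get_image(n); cv2.imwrite(f"pics/{n}0.png",im[:,:,::-1]); print(n,r.camera_model(n))
print(r.camera_model("wrist"))
s=r.observe(); print(s)
E
```

```text
pics
top {'fov_y': 46.57586467966107, 'cx': 256.14954655731896, 'cy': 196.3244127858002, 'rvec': array([ 2.23580033, -2.17229834,  0.07246265]), 'tvec': array([ -21.88632711,  475.06778716, 1402.9452747 ])}
scene {'fov_y': 45.545551535496564, 'cx': 259.41277726037566, 'cy': 193.72976186103432, 'rvec': array([ 2.42000638,  0.73527082, -0.2200552 ]), 'tvec': array([-403.37538901, -175.46008938, 1715.65459283])}
{'fov_y': 71.43780099471685, 'cx': 258.684342253519, 'cy': 190.82688778822646, 'hand_eye': array([[ 1.23046604e-03, -9.64692692e-01, -2.63375198e-01,
         6.67484461e+01],
       [ 9.99999241e-01,  1.20442598e-03,  2.60328843e-04,
        -5.67490230e-01],
       [ 6.60786000e-05, -2.63375319e-01,  9.64693442e-01,
        -1.63753574e+02],
       [ 0.00000000e+00,  0.00000000e+00,  0.00000000e+00,
         1.00000000e+00]])}
{'t': 0.1, 'joint_positions': array([ 1.11827854e+00,  1.04651196e-01,  9.65627628e-02,  1.56390435e+00,
       -1.18158390e-06,  1.35308433e+00]), 'qd': array([ 0.00125552, -0.0023347 ,  0.00362931,  0.00098247,  0.00091044,
       -0.00021182]), 'joint_torque': array([ 7.19025717e-03, -5.58209038e+01,  5.04717922e+01,  1.33290412e-02,
       -1.91074460e-04, -5.60144784e-07]), 'ee_pos': array([139.44726011, 583.24139057, 209.10195859]), 'eef_rot': array([[-9.72559476e-01,  2.32653807e-01, -5.22067062e-04],
       [ 2.32654250e-01,  9.72558914e-01, -1.07655179e-03],
       [ 2.57277102e-04, -1.16847177e-03, -9.99999284e-01]]), 'contact_force': array([-0.27143288,  0.361968  , -0.90511647]), 'ft_torque': array([-0.0493073 , -0.0146715 , -0.02421121]), 'grip_force': 0.0, 'width': 85.02121766636336}
```

View pics/top0.png

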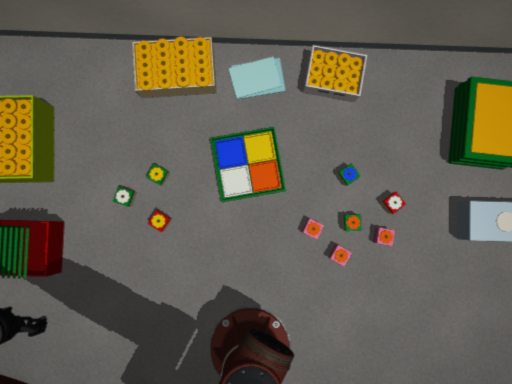

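View pics/scene0.png

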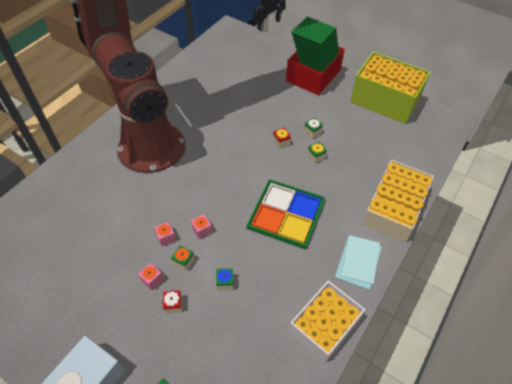

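Top view: the green lids are yellow (157,174), white (123,196), blue (349,174) and orange (353,222). The rejects have red lids: white (395,202) and yellow (159,221). Three pink-lidded orange look-alikes are at (313,229), (341,256) and (386,237). The crate is at (248,164), with blue and yellow cells in the far row and white and orange in the near row.

I'll confirm the lids in one enlarged crop and triangulate from top and scene.

```bash
cat > h.py <<'E'
import numpy as np, cv2
from cell import r
HSV={'yellow':((22,140,120),(34,255,255)),'blue':((105,120,70),(130,255,255)),
     'orange':((5,150,120),(16,255,255)),'white':((0,0,140),(180,70,255)),
     'green':((40,80,25),(90,255,255))}
def mask(im,c):
    return cv2.inRange(cv2.cvtColor(im,cv2.COLOR_RGB2HSV),*map(np.array,HSV[c]))
def near(m,uv,rad=14):
    """blob of mask within rad of uv: centroid (subpixel), area"""
    k=np.zeros_like(m); cv2.circle(k,tuple(map(int,uv)),rad,255,-1)
    M=cv2.moments(m&k,True); return (np.array([M['m10'],M['m01']])/max(M['m00'],1),M['m00'])
def cam(n,s=None):
    """K, R(cam->world), camera centre"""
    c=r.camera_model(n); f=192/np.tan(np.radians(c['fov_y']/2))
    K=np.array([[f,0,c['cx']],[0,f,c['cy']],[0,0,1]])
    if n=='wrist':
        H=np.array(c['hand_eye']); T=np.eye(4); T[:3,:3]=s['eef_rot']; T[:3,3]=s['ee_pos']; T=T@H
        return K,T[:3,:3],T[:3,3]
    R=cv2.Rodrigues(np.array(c['rvec']))[0]; return K,R.T,-R.T@c['tvec']
def plane(C,uv,z):
    K,R,o=C; d=(R@np.linalg.inv(K)@np.c_[np.atleast_2d(uv),np.ones(len(np.atleast_2d(uv)))].T).T
    return o+d*((z-o[2])/d[:,2])[:,None]
def P(C): K,R,o=C; return K@np.c_[R.T,-R.T@o]
def tri(C1,C2,a,b):
    X=cv2.triangulatePoints(P(C1),P(C2),np.array(a,float).reshape(2,1),np.array(b,float).reshape(2,1)).ravel(); return X[:3]/X[3]
def toolmove(s,xyz,yaw=None):
    """shift shares and turn share from state s to world xyz; yaw = wanted world angle (deg) of tool y, mod 90"""
    R=s['eef_rot']; d=R.T@(np.array(xyz)-s['ee_pos'])/400
    y=np.degrees(np.arctan2(R[1,1],R[0,1])); t=0
    if yaw is not None: t=-((yaw-y+45)%90-45)/90
    return d.round(4),round(t,4)
E
python3 - <<'E'
from h import *
a=cv2.imread('pics/top0.png')[:,:,::-1]; b=cv2.imread('pics/scene0.png')[:,:,::-1]
A,B=cam('top'),cam('scene')
L={'yellow':((157,174),(317,151)),'white':((123,196),(314,126)),'blue':((349,174),(225,277)),'orange':((353,222),(182,257))}
for c,(u,v) in L.items():
    p,n=near(mask(a,c),u,9); q,m=near(mask(b,c),v,9)
    print('tub',c,p.round(1),n,q.round(1),m,'tri',tri(A,B,p,q).round(1),'plane50',plane(A,p,50).round(1))
C={'blue':((231,152),(305,205)),'yellow':((261,147),(296,229)),'white':((236,181),(278,197)),'orange':((265,176),(268,218))}
for c,(u,v) in C.items():
    p,n=near(mask(a,c),u,18); q,m=near(mask(b,c),v,18)
    print('cell',c,p.round(1),n,q.round(1),m,'tri',tri(A,B,p,q).round(1),'plane9',plane(A,p,9).round(1))
cv2.imwrite('pics/crop0.png',cv2.hconcat([cv2.resize(a[150:240,100:190],None,fx=4,fy=4),cv2.resize(a[155:245+20,300:410],(396,360))])[:,:,::-1])
E
```

```text
tub yellow [156.1 173.5] 130.0 [317.3 147.8] 82.0 tri [534.4 301.9  52.8] plane50 [[534.9 302.6  50. ]]
tub white [122.1 195.9] 134.0 [313.  123.7] 110.0 tri [461.3 402.9  49.6] plane50 [[462.8 403.9  50. ]]
tub blue [349.6 173.7] 126.0 [224.  275.3] 130.0 tri [ 552.4 -294.5   54.1] plane50 [[ 552.5 -295.6   50. ]]
tub orange [353.  222.1] 120.0 [181.8 253.8] 121.0 tri [ 403.  -307.9   52.9] plane50 [[ 402.7 -308.8   50. ]]
cell blue [230.8 152.3] 789.0 [304.1 204.8] 582.0 tri [612.5  76.4  24.4] plane9 [[614.   76.5   9. ]]
cell yellow [259.7 147.3] 774.0 [294.7 227.9] 629.0 tri [631.7 -14.8  16.7] plane9 [[632.7 -15.1   9. ]]
cell white [235.8 180.9] 776.0 [278.5 196.2] 593.0 tri [522.3  57.8  25.1] plane9 [[522.9  57.8   9. ]]
cell orange [264.5 175.7] 778.0 [268.1 218.2] 641.0 tri [540.7 -32.9  19.4] plane9 [[542.1 -33.    9. ]]
```

View pics/crop0.png

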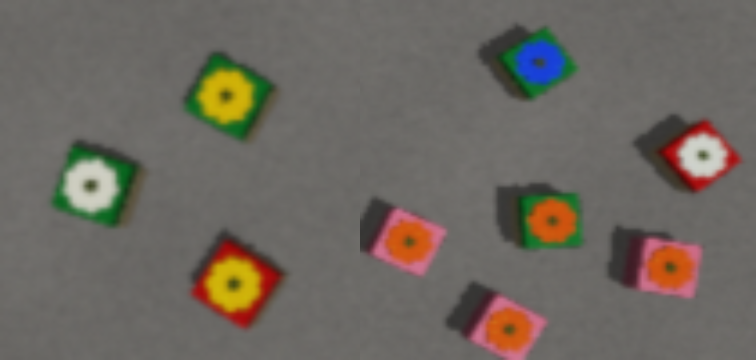

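The crop confirms the four green lids are yellow and white on the left, blue and orange on the right. Everything else has a red or pink lid. Now I'll move over the left group for a close look.

```bash
python3 - <<'E'
from h import *
s=r.observe()
for p in [(200,430,215),(470,360,215)]: print(toolmove(s,p))
E
```

```text
(array([-0.2364, -0.3374, -0.0144]), 0)
(array([-0.9335, -0.3505, -0.0146]), 0)
```

Call:
arm_command(increments=[-0.236,-0.337,-0.014,0,1,-0.236,-0.337,-0.014,0,1,-0.236,-0.337,-0.014,0,1,-0.236,-0.337,-0.014,0,1,-0.93,-0.35,-0.014,0,1,-0.93,-0.35,-0.014,0,1,-0.93,-0.35,-0.014,0,1,-0.93,-0.35,-0.014,0,1,-0.93,-0.35,-0.014,0,1,-0.93,-0.35,-0.014,0,1,-0.93,-0.35,-0.014,0,1,-0.93,-0.35,-0.014,0,1])

```text
t: 1.1
ee_pos: [473.1, 358.4, 213.6]
eef_rot: [[-0.972, 0.237, -0.0], [0.237, 0.972, -0.001], [0.0, -0.001, -1.0]]
contact_force: [0.7, -0.4, 0.5]
width: 85.2
grip_force: 0.0
```

Call:
arm_command(increments=[0,0,0,0,1,0,0,0,0,1,0,0,0,0,1,0,0,0,0,1])

```text
t: 1.43
ee_pos: [467.8, 361.5, 215.8]
eef_rot: [[-0.973, 0.231, 0.0], [0.231, 0.973, 0.0], [-0.0, 0.0, -1.0]]
contact_force: [-0.2, -0.3, 0.1]
width: 85.2
grip_force: 0.0
```

```bash
python3 - <<'E'
from h import *
s=r.observe(); im=r.get_image('wrist'); cv2.imwrite('pics/w1.png',im[:,:,::-1]); np.save('s1.npy',s,allow_pickle=True); print(s['t'],s['ee_pos'],s['eef_rot'].round(3))
E
```

```text
1.4333 [467.80315448 361.48084957 215.75374982] [[-0.973  0.231  0.   ]
 [ 0.231  0.973  0.   ]
 [-0.     0.    -1.   ]]
```

View pics/w1.png

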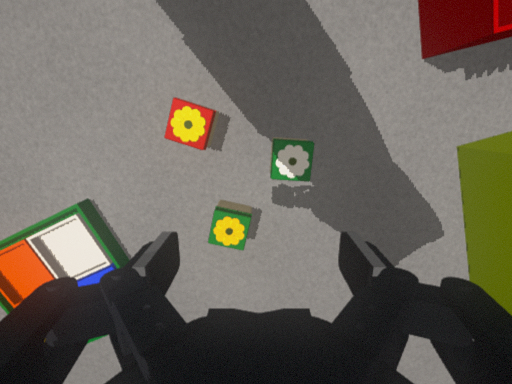

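Wrist view: the yellow good tub is at (230,231), the white good tub at (292,160) half in shadow, and the red-lidded reject at (188,125). Next I'll measure lid centres and yaws.

```bash
cat >> h.py <<'E'
def lid(im,C,uv,z=50,rad=40,sat=True):
    """green-lid square near uv: world centre, yaw mod 90 (deg), side lengths"""
    m=cv2.inRange(cv2.cvtColor(im,cv2.COLOR_RGB2HSV),np.array((45,90,15)),np.array((85,255,255)))
    k=np.zeros_like(m); cv2.circle(k,tuple(map(int,uv)),rad,255,-1); m&=k
    cs,_=cv2.findContours(m,cv2.RETR_EXTERNAL,cv2.CHAIN_APPROX_NONE); c=max(cs,key=cv2.contourArea)
    w=plane(C,cv2.convexHull(c).reshape(-1,2),z)[:,:2].astype(np.float32)
    (cx,cy),wh,a=cv2.minAreaRect(w); return np.round([cx,cy,a%90,*wh],1)
E
python3 - <<'E'
from h import *
s=np.load('s1.npy',allow_pickle=True).item(); im=cv2.imread('pics/w1.png')[:,:,::-1]; W=cam('wrist',s)
a=cv2.imread('pics/top0.png')[:,:,::-1];A=cam('top')
for c,u,t in (('yellow',(230,231),(156,173)),('white',(292,160),(122,196))):
    l=lid(im,W,u); p,n=near(mask(im,c),u,20); q,_=near(mask(a,c),t,9)
    print(c,l,'top',lid(a,A,t,50,12),'flower',p.round(1),n,plane(W,p,50).round(1),'tri w/top',tri(W,A,p,q).round(1))
    print('move',toolmove(s,(*l[:2],100),l[2]))
E
```

```text
yellow [531.5 305.8  63.6  49.1  53.9] top [533.9 300.6  65.1  53.7  49.5] flower [228.8 230.6] 664.0 [[534.7 304.2  50. ]] tri w/top [535.3 303.3  47.3]
move (array([-0.1871, -0.0987,  0.2894]), np.float64(0.1448))
white [461.4 404.3  72.9  50.1  49.7] top [462.5 400.5  73.2  53.4  50.3] flower [291.7 161.3] 705.0 [[462.7 404.3  50. ]] tri w/top [463.  404.4  48.2]
move (array([0.0404, 0.1003, 0.2894]), np.float64(0.0414))
```

Call:
arm_command(increments=[-0.195,-0.101,0.28,0.14,1,-0.195,-0.101,0.28,0.14,1,-0.195,-0.101,0.28,0.14,1,-0.195,-0.101,0.28,0.14,1,-0.195,-0.101,0.28,0.14,1,-0.195,-0.101,0.34,0.14,1,-0.195,-0.101,0.4,0.14,1,-0.195,-0.101,0.45,0.14,1,-0.195,-0.101,0.48,0.14,1,-0.195,-0.101,0.498,0.14,1,-0.195,-0.101,0.498,0.14,1,-0.195,-0.101,0.498,0.14,1])

```text
t: 2.48
ee_pos: [535.7, 304.1, 17.6]
eef_rot: [[-0.899, 0.439, 0.001], [0.439, 0.899, 0.001], [-0.001, 0.001, -1.0]]
contact_force: [0.5, -0.1, -0.6]
width: 85.4
grip_force: 0.0
```

Call:
arm_command(increments=[0,0,0,0,-0.2,0,0,0,0,-0.2,0,0,0,0,-0.2,0,0,0,0,-0.2,0,0,0,0,-0.2,0,0,0,0,-0.2], grip_force=30)

```text
t: 2.98
ee_pos: [536.1, 303.7, 17.5]
eef_rot: [[-0.898, 0.439, 0.002], [0.439, 0.898, 0.001], [-0.001, 0.001, -1.0]]
contact_force: [-0.8, 0.9, 6.4]
width: 49.5
grip_force: 31.3
```

Call:
arm_command(increments=[0,0,-0.05,0,-0.2,0,0,-0.12,0,-0.2,0,0,-0.2,0,-0.2,-0.05,-0.045,-0.3,-0.06,-0.2,-0.12,-0.11,-0.38,-0.13,-0.2,-0.19,-0.174,-0.435,-0.2,-0.2,-0.26,-0.238,-0.435,-0.27,-0.2,-0.33,-0.302,-0.435,-0.34,-0.2,-0.4,-0.366,-0.435,-0.4,-0.2,-0.47,-0.43,-0.435,-0.417,-0.2,-0.54,-0.495,-0.435,-0.417,-0.2,-0.582,-0.533,-0.435,-0.417,-0.2], grip_force=40)

```text
t: 3.98
ee_pos: [651.6, 5.6, 189.9]
eef_rot: [[-0.98, -0.197, 0.0], [-0.197, 0.98, -0.001], [0.0, -0.001, -1.0]]
contact_force: [0.3, 0.2, -0.5]
width: 48.7
grip_force: 43.1
```

Call:
arm_command(increments=[0,0,0,0,-0.2,0,0,0,0,-0.2,0,0,0,0,-0.2,0,0,0,0,-0.2])

```text
t: 4.32
ee_pos: [650.5, 10.8, 190.3]
eef_rot: [[-0.98, -0.2, -0.0], [-0.2, 0.98, 0.0], [-0.0, 0.0, -1.0]]
contact_force: [-0.2, 0.2, -0.9]
width: 48.8
grip_force: 43.0
```

```bash
python3 - <<'E'
from h import *
s=r.observe(); im=r.get_image('wrist'); cv2.imwrite('pics/w2.png',im[:,:,::-1]); np.save('s2.npy',s,allow_pickle=True); print(s['t'],s['ee_pos'],s['eef_rot'].round(3))
E
```

```text
4.3167 [650.46724295  10.84359519 190.34903686] [[-0.98 -0.2  -0.  ]
 [-0.2   0.98  0.  ]
 [-0.    0.   -1.  ]]
```

View pics/w2.png

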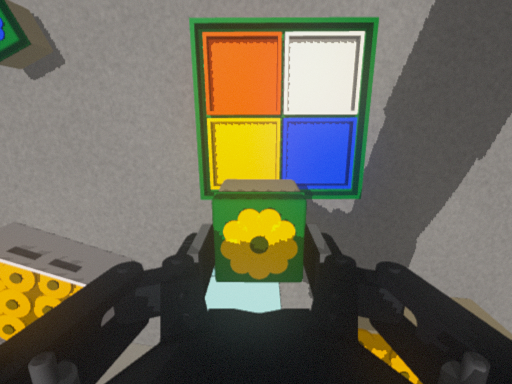

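The whole crate shows at columns 191–378, rows 18–198: orange, white, yellow and blue cells, and square with the tool. The held yellow tub is at (260,235), apparently upright. Now the cell centres.

```bash
cat >> h.py <<'E'
def cellrect(im,C,c,uv,rad,z=23):
    m=mask(im,c); k=np.zeros_like(m); cv2.circle(k,uv,rad,255,-1)
    cs,_=cv2.findContours(m&k,cv2.RETR_EXTERNAL,cv2.CHAIN_APPROX_NONE); h=cv2.convexHull(max(cs,key=cv2.contourArea)).reshape(-1,2)
    (x,y),wh,a=cv2.minAreaRect(plane(C,h,z)[:,:2].astype(np.float32)); return np.round([x,y,a%90,*wh],1)
def crate(im,C,uv,rad,z=26):
    m=mask(im,'green'); k=np.zeros_like(m); cv2.circle(k,uv,rad,255,-1)
    cs,_=cv2.findContours(m&k,cv2.RETR_EXTERNAL,cv2.CHAIN_APPROX_NONE); h=cv2.convexHull(max(cs,key=cv2.contourArea)).reshape(-1,2)
    (x,y),wh,a=cv2.minAreaRect(plane(C,h,z)[:,:2].astype(np.float32)); return np.round([x,y,a%90,*wh],1)
E
python3 - <<'E'
from h import *
s=np.load('s2.npy',allow_pickle=True).item(); im=cv2.imread('pics/w2.png')[:,:,::-1].copy(); W=cam('wrist',s)
a=cv2.imread('pics/top0.png')[:,:,::-1];A=cam('top')
print('yaw y',np.degrees(np.arctan2(s['eef_rot'][1,1],s['eef_rot'][0,1])))
for c,u,t in (('orange',(242,73),(264,176)),('white',(324,73),(236,181)),('blue',(320,153),(231,152)),('yellow',(244,150),(261,147))):
    print(c,cellrect(im,W,c,u,58),'top',cellrect(a,A,c,t,24))
m=im.copy(); m[186:,212:308]=0
print('crate',crate(m,W,(285,108),150),'top',crate(a,A,(248,164),55))
# height of crate rim: corners of outer rim in both views
def corners(im,uv,rad):
    m=mask(im,'green'); k=np.zeros_like(m); cv2.circle(k,uv,rad,255,-1)
    cs,_=cv2.findContours(m&k,cv2.RETR_EXTERNAL,cv2.CHAIN_APPROX_NONE); h=cv2.convexHull(max(cs,key=cv2.contourArea))
    for e in np.arange(.01,.1,.005):
        p=cv2.approxPolyDP(h,e*cv2.arcLength(h,True),True)
        if len(p)==4: return p.reshape(4,2)
p,q=corners(m,(285,108),150),corners(a,(248,164),55); print(p.tolist(),q.tolist())
for u in p:
    w=plane(W,u,26)[0]; v=min(q,key=lambda v:np.linalg.norm(plane(A,v,26)[0]-w)); print(w.round(1),tri(W,A,u,v).round(1))
E
```

```text
yaw y 101.54838612304103
orange [541.6 -30.8  11.6  87.2  88.6] top [541.1 -32.2  12.   88.9  89.4]
white [522.6  58.9  11.6  88.1  89.4] top [521.8  57.4  11.8  88.7  88.7]
blue [612.1  77.1  11.6  87.7  88.8] top [611.9  76.1  11.8  90.1  90. ]
yellow [631.  -12.2  12.1  88.9  89.1] top [630.4 -13.7  11.8  90.   89. ]
crate [576.7  23.2  12.  205.3 206. ] top [576.4  22.3  11.7 208.1 207.8]
[[378, 17], [360, 198], [201, 199], [189, 18]] [[274, 127], [285, 190], [221, 201], [210, 138]]
[455.8 102.2  26. ] [456.8 101.6  28.5]
[655.8 144.3  26. ] [654.2 142.4  30.4]
[698.2 -55.3  26. ] [697.1 -57.6  24.2]
[497.9 -97.9  26. ] [497.5 -98.3  24.4]
```

```bash
python3 - <<'E'
from h import *
s=np.load('s2.npy',allow_pickle=True).item(); im=cv2.imread('pics/w2.png')[:,:,::-1].copy(); W=cam('wrist',s)
m=mask(im,'yellow')|cv2.inRange(cv2.cvtColor(im,cv2.COLOR_RGB2HSV),np.array((15,120,90)),np.array((34,255,255)))
p,n=near(m,(259,243),40); w=plane(W,p,223)[0]; R=s['eef_rot']; print(p,n,'in tool',(R.T@(w-s['ee_pos'])).round(1))
mm=mask(im,'green'); k=np.zeros_like(mm);k[190:286,208:310]=255; k[:, :0]=0
ys,xs=np.where(mm&k); print(xs.min(),xs.max(),ys.min(),ys.max(), (R.T@(plane(W,[[(xs.min()+xs.max())/2,(ys.min()+ys.max())/2]],223)[0]-s['ee_pos'])).round(1))
print(toolmove(s,(631,-12.7,26),11.7))
E
```

```text
[258.79042659 242.6202877 ] 4032.0 in tool [  2.3  -0.3 -32.7]
208 309 190 281 [  6.5  -0.5 -32.7]
(array([ 0.0595, -0.0481,  0.4109]), np.float64(-0.0017))
```

Call:
arm_command(increments=[0.055,-0.046,0.05,0,-0.2,0.055,-0.046,0.12,0,-0.2,0.055,-0.046,0.2,0,-0.2,0.055,-0.046,0.28,0,-0.2,0.055,-0.046,0.33,0,-0.2,0.055,-0.046,0.36,0,-0.2,0.055,-0.046,0.38,0,-0.2,0.055,-0.046,0.39,0,-0.2,0.055,-0.046,0.4,0,-0.2,0.055,-0.046,0.405,0,-0.2,0.055,-0.046,0.408,0,-0.2,0.055,-0.046,0.41,0,-0.2])

```text
t: 5.37
ee_pos: [633.5, -12.9, 27.0]
eef_rot: [[-0.98, -0.199, 0.001], [-0.199, 0.98, -0.0], [-0.001, -0.001, -1.0]]
contact_force: [-0.1, 0.1, -1.1]
width: 48.7
grip_force: 43.0
```

Call:
arm_command(increments=[0,0,0.001,0,-0.2,0,0,0.002,0,-0.2,0,0,0.002,0,-0.2])

```text
t: 5.62
ee_pos: [633.5, -12.9, 26.6]
eef_rot: [[-0.98, -0.199, 0.001], [-0.199, 0.98, -0.0], [-0.001, -0.0, -1.0]]
contact_force: [-1.4, 0.4, 3.9]
width: 48.9
grip_force: 43.6
```

Call:
arm_command(increments=[0,0,0,0,0.6,0,0,0,0,0.6,0,0,0,0,0.6,0,0,0,0,0.6,0,0,-0.03,0,0.6,0,0,-0.08,0,0.6,0,0,-0.15,0,0.6,0,0,-0.25,0,0.6,0,0,-0.35,0,1,0,0,-0.42,0,1,0,0,-0.42,0,1,0,0,-0.42,0,1])

```text
t: 6.62
ee_pos: [634.2, -13.1, 196.8]
eef_rot: [[-0.98, -0.199, 0.005], [-0.199, 0.98, -0.001], [-0.004, -0.002, -1.0]]
contact_force: [0.1, -0.3, -0.6]
width: 85.2
grip_force: 0.0
```

```bash
python3 - <<'E'
from h import *
s=r.observe(); im=r.get_image('wrist'); cv2.imwrite('pics/w3.png',im[:,:,::-1]); np.save('s3.npy',s,allow_pickle=True); W=cam('wrist',s)
print(s['t'],s['ee_pos'])
a=r.get_image('top'); cv2.imwrite('pics/top3.png',a[:,:,::-1])
print(near(mask(im,'yellow'),(258,190),40))
for p in [(640,290,200),(463,404.3,100),(463,404.3,16)]: print(toolmove(s,p,73))
E
```

```text
6.6167 [634.23345201 -13.05754363 196.84143695]
(array([258.88998127, 181.61235955]), 2136.0)
(array([-0.1649,  0.7396, -0.0086]), np.float64(0.3164))
(array([0.213 , 1.1082, 0.2391]), np.float64(0.3164))
(array([0.214 , 1.1086, 0.449 ]), np.float64(0.3164))
```

View pics/w3.png

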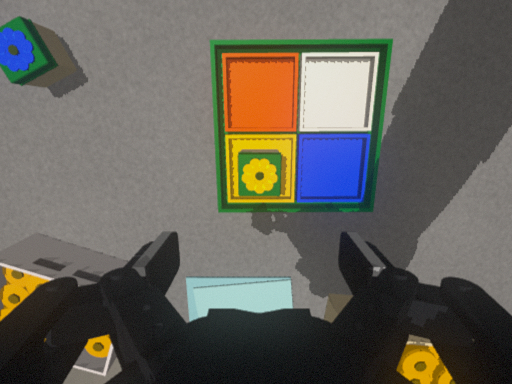

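The yellow tub stands upright in the yellow cell at (260,175), released. Checking how well it is centred.

```bash
python3 - <<'E'
from h import *
s=np.load('s3.npy',allow_pickle=True).item(); W=cam('wrist',s); im=cv2.imread('pics/w3.png')[:,:,::-1]
A=cam('top'); a=cv2.imread('pics/top3.png')[:,:,::-1]
p,n=near(mask(im,'yellow'),(259,176),17); print('wrist flower',p,n,plane(W,p,59).round(1))
k=im.copy(); k[:152]=0;k[197:]=0;k[:,:238]=0;k[:,284:]=0
print('lid',lid(k,W,(260,176),59,30), 'crate',crate(im,W,(300,125),140))
for c,u in (('orange',(261,92)),('white',(338,92)),('blue',(333,168))): print(c,cellrect(im,W,c,u,55))
# top: flower centroid inside the lid
u=cv2.projectPoints(np.array([[631,-12.7,59]]),*[np.array(r.camera_model('top')[q]) for q in('rvec','tvec')],A[0],None)[0].ravel(); q,n=near(mask(a,'yellow'),u.round(),5); print(u,q,n,'top crate',crate(a,A,(248,164),55),lid(a,A,u.round(),59,9))
E
```

```text
wrist flower [259.04311377 175.75568862] 835.0 [[632.3 -13.7  59. ]]
lid [630.7 -13.6  11.6  49.3  47.9] crate [576.9  23.5  11.8 205.8 206. ]
orange [541.6 -30.8  11.6  87.4  88.6]
white [522.7  58.9  11.7  88.6  89.1]
blue [612.3  77.2  11.6  89.5  90.9]Traceback (most recent call last):
  File "<stdin>", line 9, in <module>
  File "h.py", line 36, in lid
    cs,_=cv2.findContours(m,cv2.RETR_EXTERNAL,cv2.CHAIN_APPROX_NONE); c=max(cs,key=cv2.contourArea)
                                                                        ~~~^^^^^^^^^^^^^^^^^^^^^^^^
ValueError: max() iterable argument is empty
```

Call:
arm_command(increments=[0.02,0.1,0,0.04,1,0.04,0.2,0,0.12,1,0.06,0.3,0,0.2,1,0.08,0.4,0.04,0.26,1,0.1,0.5,0.08,0.317,1,0.12,0.6,0.12,0.317,1,0.14,0.7,0.15,0.317,1,0.16,0.8,0.18,0.317,1,0.17,0.88,0.18,0.317,1,0.17,0.9,0.18,0.317,1,0.17,0.9,0.18,0.317,1,0.17,0.9,0.18,0.317,1])

```text
t: 7.72
ee_pos: [493.8, 326.3, 120.3]
eef_rot: [[-0.956, 0.292, -0.002], [0.292, 0.956, -0.001], [0.001, -0.001, -1.0]]
contact_force: [-0.8, -0.7, -0.9]
width: 85.3
grip_force: 0.0
```

Call:
arm_command(increments=[0.065,0.08,0,0,1,0.131,0.163,0,0,1,0.131,0.163,0.03,0,1,0.131,0.163,0.08,0,1,0.131,0.163,0.13,0,1,0.131,0.163,0.18,0,1,0.131,0.163,0.22,0,1,0.131,0.163,0.25,0,1,0.131,0.163,0.263,0,1,0.131,0.163,0.263,0,1])

```text
t: 8.55
ee_pos: [463.4, 402.9, 14.9]
eef_rot: [[-0.956, 0.294, -0.002], [0.294, 0.956, -0.001], [0.001, -0.002, -1.0]]
contact_force: [0.2, 0.0, 0.0]
width: 85.2
grip_force: 0.0
```

Call:
arm_command(increments=[0,0,0,0,-0.2,0,0,0,0,-0.2,0,0,0,0,-0.2,0,0,0,0,-0.2,0,0,0,0,-0.2,0,0,0,0,-0.2], grip_force=40)

```text
t: 9.05
ee_pos: [464.7, 404.8, 17.8]
eef_rot: [[-0.956, 0.293, 0.002], [0.293, 0.956, 0.001], [-0.002, 0.002, -1.0]]
contact_force: [0.4, -0.5, 6.6]
width: 48.8
grip_force: 42.2
```

Call:
arm_command(increments=[0,0,-0.05,0,-0.2,0,0,-0.12,0,-0.2,-0.04,-0.08,-0.18,-0.04,-0.2,-0.08,-0.16,-0.24,-0.11,-0.2,-0.12,-0.24,-0.26,-0.18,-0.2,-0.17,-0.33,-0.26,-0.25,-0.2,-0.215,-0.42,-0.26,-0.318,-0.2,-0.26,-0.51,-0.26,-0.318,-0.2,-0.305,-0.6,-0.26,-0.318,-0.2,-0.35,-0.69,-0.26,-0.318,-0.2,-0.38,-0.75,-0.26,-0.318,-0.2,-0.396,-0.78,-0.26,-0.318,-0.2])

```text
t: 10.05
ee_pos: [524.0, 56.2, 120.5]
eef_rot: [[-0.98, -0.198, 0.001], [-0.198, 0.98, -0.001], [-0.0, -0.001, -1.0]]
contact_force: [-0.8, 0.5, -0.2]
width: 48.7
grip_force: 42.1
```

Call:
arm_command(increments=[0,0,0,0,-0.2,0,0,0,0,-0.2,0,0,0,0,-0.2])

```text
t: 10.3
ee_pos: [523.4, 60.3, 120.3]
eef_rot: [[-0.98, -0.201, -0.0], [-0.201, 0.98, 0.0], [0.0, 0.0, -1.0]]
contact_force: [-0.3, 0.6, -1.2]
width: 48.5
grip_force: 42.1
```

```bash
cat >> h.py <<'E'
def held(im,s,c,zc):
    """flower of held tub in tool coords; zc = commanded TCP z, lid 34 mm above it"""
    W=cam('wrist',s); m=cv2.morphologyEx(mask(im,c),cv2.MORPH_CLOSE,np.ones((15,15))); p,n=near(m,(259,243),45)
    return p.round(1),n,(s['eef_rot'].T@(plane(W,p,s['ee_pos'][2]+33)[0]-s['ee_pos'])).round(1)
E
python3 - <<'E'
from h import *
s=r.observe(); im=r.get_image('wrist'); cv2.imwrite('pics/w4.png',im[:,:,::-1]); W=cam('wrist',s)
print(s['t'],s['ee_pos'],held(im,s,'white',0),held(cv2.imread('pics/w2.png')[:,:,::-1],np.load('s2.npy',allow_pickle=True).item(),'yellow',0))
E
```

```text
10.3 [523.38489736  60.26571333 120.25875658] (array([258.7, 240.8]), 4066.0, array([  3.6,  -0.4, -33. ])) (array([258.8, 242.4]), 4092.0, array([  2.6,  -0.3, -33. ]))
```

View pics/w4.png

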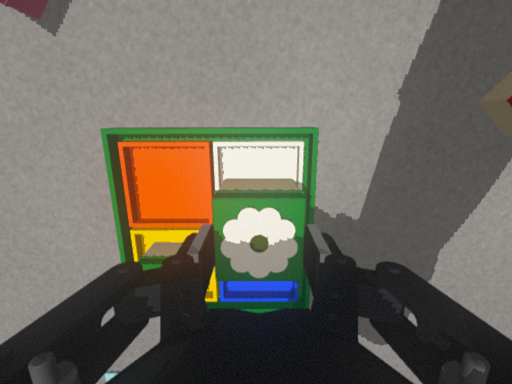

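The white tub is held straight at (259,241), above the white cell. Lowering it.

Call:
arm_command(increments=[-0.002,0.001,0.05,0,-0.2,-0.002,0.001,0.11,0,-0.2,-0.002,0.001,0.16,0,-0.2,-0.002,0.001,0.19,0,-0.2,-0.002,0.001,0.21,0,-0.2,-0.002,0.001,0.22,0,-0.2,-0.002,0.001,0.226,0,-0.2,-0.002,0.001,0.23,0,-0.2,-0.002,0.001,0.233,0,-0.2,-0.002,0.001,0.236,0,-0.2,-0.002,0.001,0.238,0,-0.2,-0.002,0.001,0.238,0,-0.2])

```text
t: 11.35
ee_pos: [525.1, 59.9, 26.8]
eef_rot: [[-0.98, -0.2, 0.002], [-0.2, 0.98, -0.0], [-0.002, -0.0, -1.0]]
contact_force: [-4.3, 0.0, 9.8]
width: 48.8
grip_force: 43.2
```

Call:
arm_command(increments=[0,0,0,0,0.6,0,0,0,0,0.6,0,0,0,0,0.6,0,0,0,0,0.6,0,0,-0.03,0,0.6,0,0,-0.08,0,0.6,0,0,-0.15,0,0.6,0,0,-0.25,0,0.6,0,0,-0.35,0,1,0,0,-0.42,0,1,0,0,-0.42,0,1,0,0,-0.42,0,1])

```text
t: 12.35
ee_pos: [525.6, 59.9, 196.0]
eef_rot: [[-0.98, -0.201, 0.004], [-0.201, 0.98, -0.0], [-0.004, -0.001, -1.0]]
contact_force: [0.0, 0.4, -0.6]
width: 85.5
grip_force: 0.0
```

```bash
python3 - <<'E'
from h import *
s=r.observe(); im=r.get_image('wrist'); cv2.imwrite('pics/w5.png',im[:,:,::-1]); W=cam('wrist',s)
K,R,o=W
def proj(p): q=K@R.T@(np.array(p)-o); return q[:2]/q[2]
u=proj((522.3,58.7,59)); m=mask(im,'white'); p,n=near(m,u.round(),16); print(s['t'],s['ee_pos'],u,p,n,plane(W,p,59).round(1))
x,y=u.astype(int); k=np.zeros_like(im); k[y-28:y+28,x-28:x+28]=im[y-28:y+28,x-28:x+28]
try: print(lid(k,W,u,59,40))
except Exception as e: print(e)
E
```

```text
12.35 [525.5553626   59.87801393 196.00854837] [258.74714722 174.76478945] [259.00266312 174.95605859] 751.0 [[522.5  59.   59. ]]
[521.3  58.8  11.7  50.3  48.2]
```

The white tub is centred to within 1 mm. On to the right group.

Call:
arm_command(increments=[0.02,-0.08,-0.055,0,1,0.045,-0.17,-0.055,0,1,0.07,-0.26,-0.055,0,1,0.1,-0.35,-0.055,0,1,0.125,-0.44,-0.055,0,1,0.15,-0.53,-0.055,0,1,0.175,-0.62,-0.055,0,1,0.2,-0.71,-0.055,0,1,0.22,-0.8,-0.055,0,1,0.234,-0.845,-0.055,0,1,0.234,-0.845,-0.055,0,1,0.234,-0.845,-0.055,0,1])

```text
t: 13.4
ee_pos: [499.4, -290.1, 213.3]
eef_rot: [[-0.98, -0.199, -0.002], [-0.199, 0.98, 0.002], [0.002, 0.003, -1.0]]
contact_force: [0.1, 0.8, -0.5]
width: 85.5
grip_force: 0.0
```

Call:
arm_command(increments=[0,0,0,0,1,0,0,0,0,1])

```text
t: 13.57
ee_pos: [500.4, -288.6, 214.6]
eef_rot: [[-0.979, -0.202, -0.0], [-0.202, 0.979, 0.001], [0.0, 0.001, -1.0]]
contact_force: [-0.0, 0.4, 0.2]
width: 85.4
grip_force: 0.0
```

```bash
python3 - <<'E'
from h import *
s=r.observe(); im=r.get_image('wrist'); cv2.imwrite('pics/w6.png',im[:,:,::-1]); W=cam('wrist',s)
A=cam('top'); a=cv2.imread('pics/top0.png')[:,:,::-1]
K,R,o=W
def proj(p): q=K@R.T@(np.array(p)-o); return q[:2]/q[2]
print(s['t'],s['ee_pos'])
for c,g,t in (('blue',(552.4,-295,50),(349.6,173.7)),('orange',(403,-308,50),(353,222.1))):
    u=proj(g); p,n=near(mask(im,c),u.round(),22); print(c,u,p,n,plane(W,p,50).round(1),'tri',tri(W,A,p,t).round(1),lid(im,W,u,50,42))
E
```

```text
13.5667 [ 500.38431276 -288.60326144  214.62862247]
blue [245.94751294 210.86252674] [246.98340875 211.42986425] 663.0 [[ 552.9 -293.5   50. ]] tri [ 551.6 -294.3   55.4] [ 550.5 -293.9   35.7   52.    50.5]
orange [259.55242069  88.97125952] [260.1467793   88.97676874] 947.0 [[ 402.9 -307.3   50. ]] tri [ 402.9 -307.5   55.7] [ 403.8 -307.1    5.9   49.4   49.1]
```

View pics/w6.png

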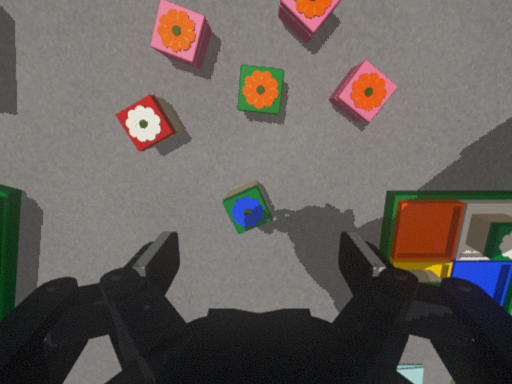

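Good blue tub at (247,211) with yaw 35.7°, good orange at (260,89) with yaw 5.9°. The pinks at (178,30), (310,5) and (367,91) and the red reject at (143,124) stay. Grasping blue first.

Call:
arm_command(increments=[-0.06,-0.018,0.05,-0.07,1,-0.123,-0.036,0.12,-0.14,1,-0.123,-0.036,0.2,-0.21,1,-0.123,-0.036,0.28,-0.268,1,-0.123,-0.036,0.28,-0.268,1,-0.123,-0.036,0.34,-0.268,1,-0.123,-0.036,0.4,-0.268,1,-0.123,-0.036,0.45,-0.268,1,-0.123,-0.036,0.48,-0.268,1,-0.123,-0.036,0.497,-0.268,1,-0.123,-0.036,0.497,-0.268,1,-0.123,-0.036,0.497,-0.268,1])

```text
t: 14.62
ee_pos: [552.0, -294.4, 17.6]
eef_rot: [[-0.813, -0.583, 0.001], [-0.583, 0.813, -0.001], [-0.0, -0.001, -1.0]]
contact_force: [-0.4, -0.3, 1.0]
width: 85.2
grip_force: 0.0
```

Call:
arm_command(increments=[0,0,0,0,-0.2,0,0,0,0,-0.2,0,0,0,0,-0.2,0,0,0,0,-0.2,0,0,0,0,-0.2,0,0,0,0,-0.2], grip_force=40)

```text
t: 15.12
ee_pos: [552.1, -294.6, 17.5]
eef_rot: [[-0.812, -0.583, 0.001], [-0.583, 0.812, -0.001], [-0.001, -0.002, -1.0]]
contact_force: [0.8, 0.2, 6.3]
width: 48.9
grip_force: 41.8
```

Call:
arm_command(increments=[0,0,-0.05,0,-0.2,0,0,-0.12,0,-0.2,-0.06,0.06,-0.2,0.04,-0.2,-0.13,0.13,-0.25,0.1,-0.2,-0.2,0.2,-0.26,0.16,-0.2,-0.27,0.27,-0.26,0.22,-0.2,-0.34,0.34,-0.26,0.268,-0.2,-0.41,0.41,-0.26,0.268,-0.2,-0.48,0.48,-0.26,0.268,-0.2,-0.55,0.55,-0.26,0.268,-0.2,-0.62,0.62,-0.26,0.268,-0.2,-0.67,0.664,-0.26,0.268,-0.2])

```text
t: 16.12
ee_pos: [614.0, 81.5, 120.4]
eef_rot: [[-0.979, -0.202, 0.0], [-0.202, 0.979, 0.001], [-0.0, 0.001, -1.0]]
contact_force: [0.7, -0.2, -1.4]
width: 48.8
grip_force: 42.0
```

Call:
arm_command(increments=[0,0,0,0,-0.2,0,0,0,0,-0.2,0,0,0,0,-0.2,0,0,0,0,-0.2])

```text
t: 16.45
ee_pos: [614.1, 76.8, 120.2]
eef_rot: [[-0.98, -0.199, -0.0], [-0.199, 0.98, -0.0], [0.0, -0.0, -1.0]]
contact_force: [0.2, -0.7, -0.3]
width: 49.1
grip_force: 42.0
```

```bash
python3 - <<'E'
from h import *
s=r.observe(); im=r.get_image('wrist'); cv2.imwrite('pics/w7.png',im[:,:,::-1])
print(s['t'],s['ee_pos'],held(im,s,'blue',0))
E
```

```text
16.45 [614.10753322  76.84214073 120.18765734] (array([258.6, 248. ]), 4033.0, array([ -0.7,  -0.4, -33. ]))
```

View pics/w7.png

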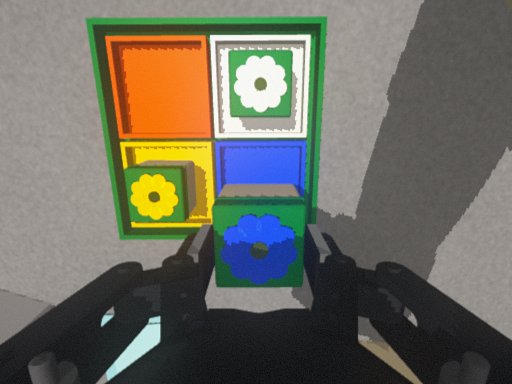

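The blue tub is held straight at (259,248). The yellow and white tubs sit in their cells. Lowering blue with a 4 mm correction.

Call:
arm_command(increments=[0.011,0.001,0.05,0,-0.2,0.011,0.001,0.11,0,-0.2,0.011,0.001,0.16,0,-0.2,0.011,0.001,0.19,0,-0.2,0.011,0.001,0.21,0,-0.2,0.011,0.001,0.22,0,-0.2,0.011,0.001,0.226,0,-0.2,0.011,0.001,0.23,0,-0.2,0.011,0.001,0.233,0,-0.2,0.011,0.001,0.236,0,-0.2,0.011,0.001,0.238,0,-0.2,0.011,0.001,0.238,0,-0.2])

```text
t: 17.5
ee_pos: [610.5, 77.4, 26.5]
eef_rot: [[-0.98, -0.201, 0.002], [-0.201, 0.98, -0.0], [-0.002, -0.001, -1.0]]
contact_force: [-2.0, 0.0, 5.9]
width: 48.7
grip_force: 42.7
```

Call:
arm_command(increments=[0,0,0,0,0.6,0,0,0,0,0.6,0,0,0,0,0.6,0,0,0,0,0.6,0,0,-0.03,0,0.6,0,0,-0.08,0,0.6,0,0,-0.15,0,0.6,0,0,-0.25,0,0.6,0,0,-0.35,0,1,0,0,-0.42,0,1,0,0,-0.42,0,1,0,0,-0.42,0,1])

```text
t: 18.5
ee_pos: [611.1, 77.4, 196.3]
eef_rot: [[-0.98, -0.201, 0.005], [-0.201, 0.98, -0.0], [-0.005, -0.001, -1.0]]
contact_force: [-0.1, -0.4, -1.8]
width: 85.3
grip_force: 0.0
```

```bash
cat >> h.py <<'E'
def placed(c,g):
    s=r.observe(); im=r.get_image('wrist'); K,R,o=W=cam('wrist',s); q=K@R.T@(np.array([*g,59])-o); u=q[:2]/q[2]
    p,n=near(mask(im,c),u.round(),16); x,y=u.astype(int); k=np.zeros_like(im); k[y-26:y+26,x-26:x+26]=im[y-26:y+26,x-26:x+26]
    return s['t'],s['ee_pos'].round(1),u.round(1),p.round(1),n,plane(W,p,59).round(1),lid(k,W,u,59,40)
E
python3 -c "
from h import *
print(placed('blue',(612.4,77.4)))"
```

```text
(18.5, array([611.1,  77.4, 196.3]), array([259. , 178.6]), array([259. , 178.9]), 743.0, array([[612.7,  77.5,  59. ]]), array([610.4,  77.1,  12.9,  50.3,  48.2]))
```

Call:
arm_command(increments=[0.05,-0.06,0,0,1,0.115,-0.138,0,0,1,0.18,-0.216,0,0,1,0.245,-0.294,0,0,1,0.31,-0.372,0,0.063,1,0.375,-0.45,0,0.063,1,0.44,-0.528,0,0.063,1,0.505,-0.606,0,0.063,1,0.57,-0.684,0,0.063,1,0.635,-0.762,0,0.063,1,0.69,-0.828,0,0.063,1,0.698,-0.838,0,0.063,1])

```text
t: 19.55
ee_pos: [400.4, -310.3, 191.3]
eef_rot: [[-0.995, -0.098, -0.002], [-0.098, 0.995, 0.001], [0.002, 0.001, -1.0]]
contact_force: [0.5, -0.2, 0.1]
width: 85.1
grip_force: 0.0
```

Call:
arm_command(increments=[0,0,0,0,1,0,0,0,0,1,0,0,0,0,1])

```text
t: 19.8
ee_pos: [403.8, -305.6, 192.4]
eef_rot: [[-0.995, -0.104, -0.0], [-0.104, 0.995, 0.001], [0.0, 0.001, -1.0]]
contact_force: [-0.2, 0.1, 0.0]
width: 85.4
grip_force: 0.0
```

```bash
python3 - <<'E'
from h import *
s=r.observe(); im=r.get_image('wrist'); cv2.imwrite('pics/w8.png',im[:,:,::-1]); W=cam('wrist',s)
K,R,o=W; q=K@R.T@(np.array((402.9,-307.4,50))-o); u=q[:2]/q[2]
p,n=near(mask(im,'orange'),u.round(),25); w=plane(W,p,50)[0]; l=lid(im,W,u,50,45)
print(s['t'],s['ee_pos'],u,p,n,w.round(1),l,toolmove(s,(*w[:2],16),l[2]))
E
```

```text
19.8 [ 403.78752649 -305.62412472  192.403906  ] [257.45095483 176.2726997 ] [257.62529274 176.31147541] 854.0 [ 402.9 -307.2   50. ] [ 401.9 -307.4    6.    50.1   48.8] (array([ 0.0024, -0.0043,  0.441 ]), np.float64(-0.0005))
```

View pics/w8.png

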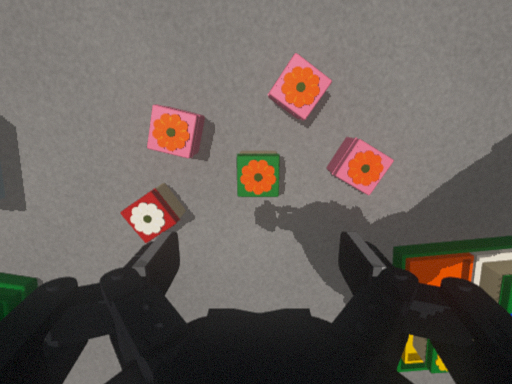

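The good orange tub is at (258,176) with its green lid. The pink look-alikes are at (172,131), (300,87) and (365,168), and the red reject at (147,218). The fingers fit between them at a slightly smaller opening.

Call:
arm_command(increments=[0.002,-0.002,0.05,0,0.75,0.002,-0.002,0.12,0,0.75,0.002,-0.002,0.19,0,0.75,0.002,-0.002,0.24,0,0.75,0.002,-0.002,0.29,0,0.75,0.002,-0.002,0.34,0,0.75,0.002,-0.002,0.38,0,0.75,0.002,-0.002,0.41,0,0.75,0.002,-0.002,0.43,0,0.75,0.002,-0.002,0.442,0,0.75,0.002,-0.002,0.442,0,0.75,0.002,-0.002,0.442,0,0.75])

```text
t: 20.85
ee_pos: [403.1, -307.9, 16.8]
eef_rot: [[-0.995, -0.103, 0.0], [-0.103, 0.995, -0.0], [-0.0, -0.0, -1.0]]
contact_force: [0.4, 0.2, 1.0]
width: 74.7
grip_force: 0.0
```

Call:
arm_command(increments=[0,0,0,0,-0.2,0,0,0,0,-0.2,0,0,0,0,-0.2,0,0,0,0,-0.2,0,0,0,0,-0.2,0,0,0,0,-0.2], grip_force=40)

```text
t: 21.35
ee_pos: [403.3, -308.5, 17.3]
eef_rot: [[-0.995, -0.103, 0.001], [-0.103, 0.995, -0.001], [-0.001, -0.001, -1.0]]
contact_force: [0.2, 1.4, 6.7]
width: 49.1
grip_force: 42.1
```

Call:
arm_command(increments=[0,0,-0.05,0,-0.2,0,0,-0.12,0,-0.2,0,0,-0.2,0,-0.2,-0.04,0.06,-0.26,0,-0.2,-0.09,0.14,-0.26,-0.03,-0.2,-0.14,0.22,-0.26,-0.063,-0.2,-0.19,0.3,-0.26,-0.063,-0.2,-0.24,0.38,-0.26,-0.063,-0.2,-0.29,0.46,-0.26,-0.063,-0.2,-0.34,0.54,-0.26,-0.063,-0.2,-0.39,0.61,-0.26,-0.063,-0.2,-0.417,0.6525,-0.26,-0.063,-0.2])

```text
t: 22.35
ee_pos: [542.9, -28.0, 120.3]
eef_rot: [[-0.979, -0.202, 0.001], [-0.202, 0.979, 0.001], [-0.001, 0.0, -1.0]]
contact_force: [-0.3, -1.1, -2.3]
width: 48.5
grip_force: 42.1
```

Call:
arm_command(increments=[0,0,0,0,-0.2,0,0,0,0,-0.2,0,0,0,0,-0.2,0,0,0,0,-0.2])

```text
t: 22.68
ee_pos: [541.5, -31.9, 120.2]
eef_rot: [[-0.98, -0.199, -0.0], [-0.199, 0.98, -0.0], [0.0, -0.0, -1.0]]
contact_force: [-0.1, -0.1, -0.9]
width: 48.8
grip_force: 42.1
```

```bash
python3 - <<'E'
from h import *
s=r.observe(); im=r.get_image('wrist'); cv2.imwrite('pics/w9.png',im[:,:,::-1])
print(s['t'],s['ee_pos'],s['eef_rot'].round(3)[:2,1],held(im,s,'orange',0))
E
```

```text
22.6833 [541.54862589 -31.91125767 120.17300897] [-0.199  0.98 ] (array([258.6, 245.8]), 4053.0, array([  0.6,  -0.4, -33. ]))
```

View pics/w9.png

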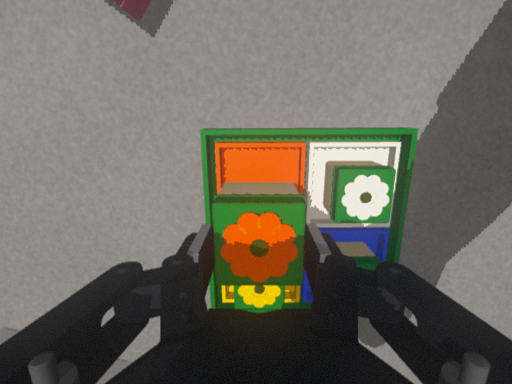

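The orange tub is held straight at (259,246) above the orange cell. Lowering.

Call:
arm_command(increments=[0.005,0.001,0.05,0,-0.2,0.005,0.001,0.11,0,-0.2,0.005,0.001,0.16,0,-0.2,0.005,0.001,0.19,0,-0.2,0.005,0.001,0.21,0,-0.2,0.005,0.001,0.22,0,-0.2,0.005,0.001,0.226,0,-0.2,0.005,0.001,0.23,0,-0.2,0.005,0.001,0.233,0,-0.2,0.005,0.001,0.236,0,-0.2,0.005,0.001,0.238,0,-0.2,0.005,0.001,0.238,0,-0.2])

```text
t: 23.73
ee_pos: [540.5, -31.2, 26.3]
eef_rot: [[-0.98, -0.201, 0.001], [-0.201, 0.98, -0.0], [-0.001, -0.001, -1.0]]
contact_force: [-2.5, 0.8, 6.0]
width: 48.6
grip_force: 42.8
```

Call:
arm_command(increments=[0,0,0,0,0.6,0,0,0,0,0.6,0,0,0,0,0.6,0,0,0,0,0.6,0,0,-0.03,0,0.6,0,0,-0.08,0,0.6,0,0,-0.15,0,0.6,0,0,-0.25,0,0.6,0,0,-0.35,0,1,0,0,-0.42,0,1,0,0,-0.42,0,1,0,0,-0.42,0,1])

```text
t: 24.73
ee_pos: [541.1, -31.4, 196.1]
eef_rot: [[-0.98, -0.201, 0.004], [-0.201, 0.98, -0.001], [-0.004, -0.002, -1.0]]
contact_force: [0.8, -0.5, -0.5]
width: 85.2
grip_force: 0.0
```

Call:
arm_command(increments=[-0.1,0.05,-0.02,0,1,-0.2,0.1,-0.04,0,1,-0.25,0.12,-0.05,0,1,-0.25,0.12,-0.05,0,1,-0.25,0.12,-0.05,0,1,-0.25,0.12,-0.05,0,1])

```text
t: 25.23
ee_pos: [627.3, 35.9, 211.9]
eef_rot: [[-0.98, -0.201, -0.002], [-0.201, 0.98, 0.0], [0.002, 0.001, -1.0]]
contact_force: [-0.9, -0.6, 0.9]
width: 85.7
grip_force: 0.0
```

```bash
python3 - <<'E'
from h import *
for c,g in (('orange',(541,-31.4)),('white',(522.3,58.7)),('yellow',(631.1,-12.7)),('blue',(612.4,77.4))): print(c,g,placed(c,g)[2:])
s=r.observe(); im=r.get_image('wrist'); cv2.imwrite('pics/w10.png',im[:,:,::-1]); print(s['t'],crate(im,cam('wrist',s),(300,110),160))
a=r.get_image('top'); a0=cv2.imread('pics/top0.png')[:,:,::-1]
for u in ((395,202),(159,221),(313,229),(341,256),(386,237)):
    x,y=u; print(u,cv2.absdiff(a,a0)[y-10:y+10,x-10:x+10].mean().round(1))
E
```

```text
orange (541, -31.4) (array([215.4,  89.3]), array([215.,  89.]), 731.0, array([[540.8, -31.9,  59. ]]), array([540.6, -31.2,  11.7,  47.1,  48.4]))
white (522.3, 58.7) (array([298.2,  89.2]), array([298. ,  88.9]), 740.0, array([[522.1,  58.4,  59. ]]), array([523.2,  58.1,  11.6,  47.2,  49.4]))
yellow (631.1, -12.7) (array([219.3, 170.4]), array([218.9, 170.1]), 740.0, array([[630.8, -13.2,  59. ]]), array([629.9, -13. ,  11.6,  48.9,  50. ]))
blue (612.4, 77.4) (array([295.6, 170.1]), array([295.9, 169.9]), 736.0, array([[612.1,  77.7,  59. ]]), array([610.6,  75.9,  11.6,  48.9,  49.9]))
25.4333 [577.   23.4  11.8 205.7 205.7]
(395, 202) 23.3
(159, 221) 25.6
(313, 229) 23.8
(341, 256) 23.9
(386, 237) 23.6
```

View pics/w10.png

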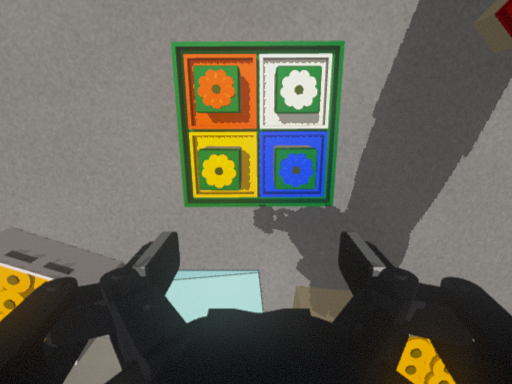

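All four tubs are in their cells, flat and square, within about 1 mm of centre. The image difference of about 23 at the rejects is uniform, so I'll compare their positions before handing in.

```bash
python3 - <<'E'
from h import *
a=r.get_image('top'); a0=cv2.imread('pics/top0.png')[:,:,::-1]
for u,c in (((395,202),'white'),((159,221),'yellow'),((313,229),'orange'),((341,256),'orange'),((386,237),'orange')):
    print(u,*[near(mask(i,c),u,10)[0].round(1) for i in (a0,a)])
print('bg',cv2.absdiff(a,np.ascontiguousarray(a0))[300:320,420:440].mean())
E
```

```text
(395, 202) [394.7 202.2] [394.8 202. ]
(159, 221) [157.9 220.6] [157.9 220.5]
(313, 229) [313.1 228.5] [313.1 228.5]
(341, 256) [340.7 255.3] [340.7 255.3]
(386, 237) [385.7 236.2] [385.7 236.2]
bg 24.7625
```

The rejects and pink tubs have not moved. The difference is uniform and shows on bare bench too (24.8). Handing in.

```bash
python3 -c "
from cell import r
print(r.hand_in())"
```

```text
the job is handed in; nothing more can be done
None
```

I packed the four green-lidded tubs into their matching cells, upright, square and within about 2 mm of centre by the wrist camera. The two red-lidded rejects and the pink look-alikes were not moved, and I handed the job in at about 25 s; no verdict came back.

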